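# Battery out, then hold the satellite antenna at its set elevation

## Task

The portable satellite terminal on the bench must not be able to transmit while its antenna is up: first push the spring thumb slide of its battery bay all the way, so that it ejects the battery pack out of its contacts, and let the slide spring back; leave the pack lying there, sticking out of the bay's mouth. Only then take the flat antenna panel by its carry handle and swing it up until it lines up with the pointer set on the elevation quadrant, and hold it there for me to tighten the clamp: it drops shut if let go, so your program finishes while the gripper is still holding it by the handle. Leave all the other things on the bench where they are.

Things in the scene. Friction and masses are not known exactly. Their poses are not given: they have to be found in the camera images.
- terminal: Satellite terminal, grey box fixed to the bench, 210 (x) by 310 mm (y), deck 46 mm above the bench. Origin: on the bench under it; turned about the vertical. x: from the front (handle; face at -85 mm) to the hinge side; y: left, quadrant at +106 mm, battery bay centred on -144 mm; z up. Loose things lie 20 mm or more from it: up to 95 mm tall on its right, a 250 mm tall radio at the left rear.
- battery: Black battery pack, 90 (x) by 62 by 26 mm, 0.2 to 0.3 kg, loose in the bay, which is open at the front and, between two 6 mm holding lips, on top. Origin: centre of its underside; axes as the terminal's. Home: x = -40 mm in the terminal's frame, front flush. Comes out towards -x; off its contacts from 18 mm out; begins to tip out beyond 45 mm. Bay floor 14 mm above the bench.
- ejector (a joint): Travel of the ejector thumb slide in m: 0 at rest, 0.028 fully pushed. It slides along the terminal's -x (to the front) and pushes the pack ahead of it, after 1 mm of play; the spring resists with 2 N at first, 6 N at the end, plus 1 to 2 N of pack friction, and brings the slide back when let go. The pack stays where it was pushed.
- ejector_thumb (a point): Middle of the far (+x) face of the ejector's black thumb piece, the face to push on; moves with the slide. The piece is 16 mm (x) by 26 mm (y) and stands from 48 to 66 mm above the bench; this point is at 57 mm. Behind it come a 14 mm gap of the bay and then 89 mm of clear flat deck, 46 mm above the bench. Axes as the terminal's.
- antenna (a joint): Angle of the antenna panel in rad: 0 lying flat on the terminal, growing as its front (handle) edge swings up, at most 1.45. Nearly free hinge: the panel (about 0.5 kg, 190 mm wide, 14 mm thick, ending 190 mm from the hinge) falls shut when let go.
- antenna_hinge (a point): Point on the antenna's hinge axis at the middle of the panel's width, 55 mm above the bench, at x = +105 mm of the terminal. Fixed; axes as the terminal's; the hinge axis is its y axis.
- handle_grip (a point): Middle of the carry handle's round dark steel bar, 10 mm thick, along the terminal's y, 100 mm long between its arms, 228 mm from the hinge axis in the panel's mid-plane, 38 mm beyond the panel's front edge, free space between bar and panel and under the bar; 55 mm above the bench when flat. Moves with the panel; x points to the hinge, z out of the panel's upper side.
- pointer (a joint): Angle in rad at which the pointer is clamped on the quadrant, measured like joint antenna and about the same axis: the antenna is at its mark when the two are equal. Between 0.7 and 1.15; leave it as it is.
- pointer_tip (a point): Tip of the pointer's small blade, 98 mm from the hinge axis, left of the panel (y = +109 mm). The pointer is a dark steel rider with a round thumb screw, clamped on an aluminium arc of 115 to 135 mm radius about the hinge with ticks every 10 degrees. Its x axis points to the hinge axis.
- antenna_stud (a point): Steel stud on the left edge of the antenna panel, 98 mm from the hinge axis, which comes level with the pointer's blade tip at the mark. Its x axis points to the hinge axis.
- pump: Bystander: desoldering pump, aluminium tube with blue ends, 200 mm long, 23 mm thick, lying in front of the terminal. Origin at the bench under it; x along it.
- spool: Bystander: blue solder spool, 56 mm across, 52 mm high, standing right of the bay's mouth. Origin at its foot.
- flux: Bystander: white flux bottle, 36 mm across, 95 mm high, right of the ejector. Origin at its foot.
- tin: Bystander: open tin of brass wool, 72 mm across, 30 mm high, left front. Origin at its foot.
- cutters: Bystander: side cutters, 140 mm long, 14 mm thick, lying left of the terminal. Origin at the bench under their rivet; x along them.
- radio: Bystander: black hand-held radio, 34 by 56 by 105 mm with a whip aerial to 250 mm, standing left rear. Origin at its foot.
- knife: Bystander: utility knife, 155 mm long, 16 mm thick, lying behind the terminal. Origin at the bench under it; x along it.
- board: Bystander: small circuit board with two digit displays, 70 by 50 by 15 mm, lying in front of the bay. Origin at the bench under it.
There are look-alikes about, which are no part of the job. There is more than one size of the battery; the job needs the largest.

How it is judged (in metres and radians):
On the way, in this order (a step that is already met when the one before it is completed fails the run):
1. the ejector slide is pushed all the way and the pack is out of its contacts (value of joint ejector above 0.022 m and x of battery in the frame of terminal between -0.1 and -0.058 m and angle between battery's own z axis and vertical below 0.2 rad and value of joint antenna below 0.1 rad), for 0.05 s.
2. the antenna is held still at the pointer by its handle (angle between the x axis of antenna_stud and the x axis of pointer_tip, either way round below 0.07 rad and velocity of joint antenna between -0.05 and 0.05 rad/s and contact force between the fingers and antenna above 1 N and distance between the grasp point and handle_grip below 0.05 m and x of battery in the frame of terminal between -0.1 and -0.058 m and angle between battery's own z axis and vertical below 0.2 rad), for 0.3 s.
At the end, for the whole second after the job is handed in: The gripper holds the antenna by its handle, at rest, within 0.07 rad (4 degrees) of the pointer, carried by nothing else; the pack lies in the bay's mouth, 18 to 60 mm out of its home, not tipped; the ejector is within 5 mm of rest; nothing else has moved (all of step 2 and value of joint ejector below 0.005 m and distance of antenna_hinge from where it was at the start of the episode below 0.005 m and height (world z) of handle_grip above 0.17 m and contact force between antenna and battery below 0.1 N and contact force between antenna and pump below 0.1 N and contact force between antenna and spool below 0.1 N and contact force between antenna and flux below 0.1 N and contact force between antenna and tin below 0.1 N and contact force between antenna and cutters below 0.1 N and contact force between antenna and radio below 0.1 N and contact force between antenna and knife below 0.1 N and contact force between antenna and board below 0.1 N); the arm keeps its last pose, push and grip.
It fails at once if the antenna is raised while the battery pack is still in its contacts (value of joint antenna above 0.1 rad and x of battery in the frame of terminal above -0.058 m).
It fails at once if the pointer's setting is disturbed (by more than about 3 degrees) (distance of pointer_tip from where it was at the start of the episode above 0.006 m).
It fails at once if another thing on the bench is shifted by more than 30 mm or knocked over (distance of any of pump, spool, flux, tin, cutters, radio, knife, board from where it was at the start of the episode above 0.03 m or angle between any of pump, spool, flux, tin, cutters, radio, knife, board's own z axis and vertical above 0.4 rad).
It also fails if it takes over 56 s, if anything falls off the work surface, if the arm or the gripper's body presses on something with over 40 N, if the wrist force passes 120 N, or if a joint passes its speed limit or range.

## Robot

A 7-joint arm with a two-finger parallel gripper is mounted at the origin on the work surface. World frame = base frame: x ahead of the robot, y to its left, z up, the work surface at z = 0. Lengths are in mm, angles in rad, forces in N, time in s.
With the tool pointing down it reaches from about 425 to 950 mm from the base axis. Payload 4.7 kg.
Tool frame: the origin (TCP) lies at the centre of the arm's flange, where the gripper is bolted on; the fingertips stand 173 mm ahead of it and the grasp point (between the pads) lies 155 mm ahead of it (bot.nose_length is the distance from the TCP to the fingertips, in mm); y points along the fingers, z is the direction in which the jaws open and shut, and the axes are right-handed (so a half turn about y gives the same grasp; the last joint's range is limited). The gripper opens to 85 mm and grips with 20 to 120 N. Pads are 22 mm wide; open, the fingers measure 114 mm over their backs; the gripper's body (76 mm by 85 mm) begins 54 mm behind the grasp point. The pads swing forward as they close: fully open they stand 13 mm farther back than shut.
Start: joints at [-1.363, 0.469, -0.049, 1.532, 0.024, 1.141, -0.082], TCP at [158.311, 656.177, 404.735] pointing down, gripper open.
Joint ranges: [-2.59, 2.59], [-0.33, 1.99], [-1.39, 1.29], [0.1, 2.45], [-1.04, 4.18], [0.21, 1.99], [-2.66, 2.66]. Speed limits (rad/s): [2.57, 2.57, 3.14, 3.14, 3.14, 3.14, 3.14].

## Interface

Orientations are given as a unit quaternion [w, x, y, z].
In Python, from bench import state, eyes, bot gives the robot as it stands.
- The arm moves only by the tool servo_tool, never from a script. Its argument "motion" is a list of rows, each a list of 7 numbers: the shift along the world's x, y, z in m, then the turn, a rotation vector about the world's x, y, z in degrees, then the opening, from 0 (shut) to 1 (fully open). In form: [[dx, dy, dz, ax, ay, az, grip], ...]. A call has 1 to 10 rows; each row is the pose to reach, as a shift and turn from the pose measured when the call began; what a row does not reach only later rows make up. A row lasts 1/10 s, in which the tool goes at most 50 mm and 8.59 degrees, less where a joint would pass 70% of its speed; a pose out of reach is approached as far as the arm can. A call with a gripper value outside its range is refused whole. The fingers move at their own pace and stop on an object; the grip force is fixed at half the most. Time passes only in rows, so rows that repeat a pose let the fingers close. It gives the time, the measured TCP pose, the force and the opening at its end, in the units of the state.
- state(): the state, without advancing time (a new reading comes with each control period).
- eyes.camera(name): name is "scene" or "top" or "wrist"; returns the picture (420x560x3 uint8, red, green, blue); there is no depth.
- eyes.camera_params(name): a dict with "fx", "fy", "cx", "cy" (pixels), "k1" (the pictures are not rectified: a ray, as slopes to the right and down, at radius r is drawn at 1 + k1 r^2 times it, then the intrinsics apply), "rvec" (rotation vector, rad) and "tvec" (3), from world to camera coordinates, as OpenCV has them; the wrist camera has in their place "tool_from_camera" (4x4, takes a point from camera to tool coordinates, whose origin is the TCP and whose axes are the tool frame's). Camera axes: x right, y down, z forward; pixel columns grow to the right and rows downward; lengths in mm; the calibration is good to about 2 mm. A picture is of the moment at which its call begins: read the wrist's pose just before it. camera_params takes no time and is no camera call.
- bot.close_job(): hands the job in, once; it reports no verdict.
The state is a dict: "clock": time; "joint_pos": joint angles; "joint_vel": joint speeds; "tau": joint torques, N m; "ee_pos": TCP position; "orientation": TCP orientation; "wrist_force": force on the tool from outside, world axes, zero at the start; "torque": the same for the moment, N m; "grip_width": opening from 0.0 (shut) to 1.0 (fully open).
Only numpy, scipy, OpenCV 4.12 (cv2) and the standard library are available. Lean on these libraries where they do the work, as an engineer would, in place of code of your own. Each camera call takes 0.05 s, during which the arm holds its last target. There are 200 camera calls.

## Working session

There is one attempt and no reset: what is moved stays moved. The work goes in short steps, Python scripts to look and compute and a tool call to move; the robot and the scene stay as the last step left them, time stands still between calls to the robot, and variables do not carry over. Pictures are saved under pics/ and viewed, about 8 in all and at most 12, crops included, and the job is handed in when it is done.

Besides the shell and the picture viewer there is one more tool, called after "Emit:" by a JSON object that holds its "op" and its "data". servo_tool: Moves the arm, as the interface text tells. Its arguments: {"type":"object","properties":{"motion":{"type":"array"}},"required":["motion"]}

```bash
mkdir -p pics; ls
cat > h.py <<'E'
import numpy as np, cv2
from bench import state, eyes, bot
from scipy.spatial.transform import Rotation as R
def q2R(q): return R.from_quat([q[1],q[2],q[3],q[0]]).as_matrix()
def cam(name, s=None):
    """K,dist k1, Rwc (world->cam), t"""
    p=eyes.camera_params(name)
    if 'rvec' in p:
        Rm=cv2.Rodrigues(np.array(p['rvec'],float))[0]; t=np.array(p['tvec'],float).ravel()
    else:
        s=s or state(); T=np.array(p['tool_from_camera'],float)
        Rt=q2R(s['orientation']); Rc=Rt@T[:3,:3]; c=Rt@T[:3,3]+np.array(s['ee_pos'])
        Rm=Rc.T; t=-Rm@c
    return p,Rm,t
def K(p): return np.array([[p['fx'],0,p['cx']],[0,p['fy'],p['cy']],[0,0,1.]]),np.array([p['k1'],0,0,0.])
def ray(C,uv):
    p,Rm,t=C; k,d=K(p)
    n=cv2.undistortPoints(np.array(uv,float).reshape(-1,1,2),k,d).reshape(-1,2)
    return -Rm.T@t, (Rm.T@np.c_[n,np.ones(len(n))].T).T
def onz(C,uv,z):
    c,r=ray(C,uv); return c+r*((z-c[2])/r[:,2])[:,None]
def proj(C,P):
    p,Rm,t=C; k,d=K(p)
    return cv2.projectPoints(np.array(P,float).reshape(-1,1,3),cv2.Rodrigues(Rm)[0],t,k,d)[0].reshape(-1,2)
def tri(C1,u1,C2,u2):
    A=np.zeros((3,3));b=np.zeros(3);L=[]
    for C,u in((C1,u1),(C2,u2)):
        c,r=ray(C,[u]);r=r[0]/np.linalg.norm(r[0]);M=np.eye(3)-np.outer(r,r);A+=M;b+=M@c;L.append((M,c))
    x=np.linalg.solve(A,b); return x,[np.linalg.norm(M@(x-c)) for M,c in L]
def snap(name,fn):
    im=eyes.camera(name); cv2.imwrite('pics/'+fn,im[:,:,::-1]); return im
E
python3 - <<'E'
from h import *
s=state();print(s)
for n in('scene','top'):
    snap(n,n+'0.png'); C=cam(n);print(n,(-C[1].T@C[2]).round(),{k:v for k,v in C[0].items() if k in('fx','k1')}, C[1][2].round(2))
print(eyes.camera_params('wrist'))
a=cv2.imread('pics/top0.png');cv2.imwrite('pics/top0b.png',cv2.resize(a,(800,600),interpolation=cv2.INTER_CUBIC))
E
```

```text
pics
{'clock': 0.0, 'joint_pos': array([-1.36291849,  0.46946725, -0.04862015,  1.53369464,  0.02414106,
        1.14101798, -0.08230722]), 'joint_vel': array([-1.95815392e-03, -4.84143445e-04, -6.81881626e-04,  2.12253103e-04,
        9.56159975e-04,  1.79611067e-03, -4.21983983e-07]), 'tau': array([-5.76496495e-04, -5.10316908e+01, -4.66150010e-02, -2.37711489e+01,
        1.07251716e-02,  7.74368673e-03,  7.42959656e-06]), 'ee_pos': array([158.24791103, 655.93597982, 403.64347476]), 'orientation': array([-0.70145407,  0.70286495, -0.08354385,  0.08344747]), 'wrist_force': array([-0.27495786,  0.02799475,  0.24261422]), 'torque': array([-0.00639308,  0.01373267,  0.08179187]), 'grip_width': 1.0055629238418196}
scene [1173.  241. 1033.] {'fx': 505.587478443611, 'k1': -0.08450018043646845} [-0.55 -0.16 -0.82]
top [ 404.   51. 1125.] {'fx': 379.54046616267954, 'k1': -0.09644556337859873} [ 0.13 -0.01 -0.99]
{'fx': 346.4624048615527, 'fy': 346.4624048615527, 'cx': 281.38691028110117, 'cy': 208.86719691409425, 'k1': -0.016958372428341195, 'tool_from_camera': array([[-6.65449706e-04,  9.59996584e-01,  2.80010920e-01,
        -7.19764315e+01],
       [-3.92085395e-04, -2.80011211e-01,  9.59996650e-01,
         3.06572321e+01],
       [ 9.99999702e-01,  5.29041297e-04,  5.62734018e-04,
        -9.22543265e-01],
       [ 0.00000000e+00,  0.00000000e+00,  0.00000000e+00,
         1.00000000e+00]])}
```

View pics/top0b.png

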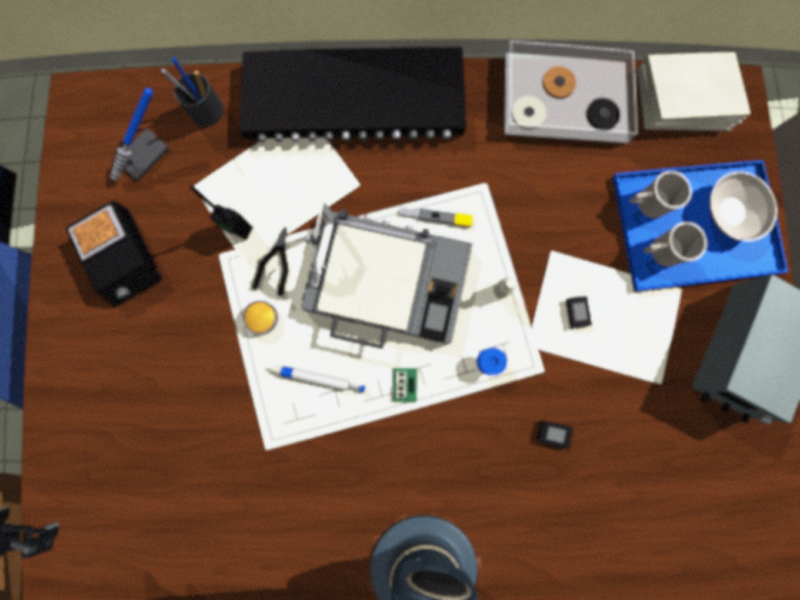

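View pics/scene0.png

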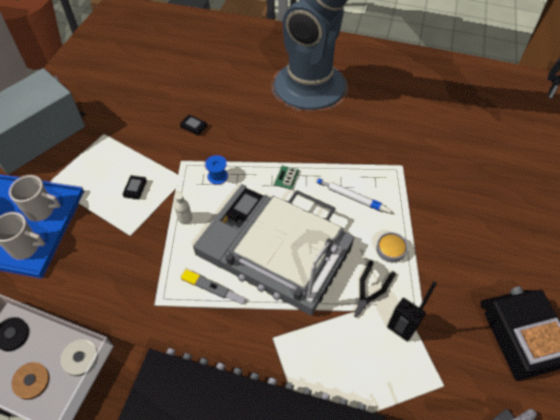

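The top view (800x600 enlargement) shows the terminal near (390,280) with its front towards the robot. The handle is at about (357,335), the battery bay at (437,310) and the quadrant on the left at (325,245). I'll measure it roughly from a colour mask.

Run:
```python
from h import *
for n,box in(('top',(205,135,345,255)),('scene',(180,165,370,315))):
    im=cv2.imread(f'pics/{n}0.png'); C=cam(n)
    x0,y0,x1,y1=box
    m=(im.min(2)>150)&(im[:,:,2].astype(int)-im[:,:,0]>12)
    mm=np.zeros_like(m);mm[y0:y1,x0:x1]=m[y0:y1,x0:x1]
    mm=cv2.morphologyEx(mm.astype(np.uint8),cv2.MORPH_OPEN,np.ones((3,3)))
    nl,l,st,ce=cv2.connectedComponentsWithStats(mm)
    for i in np.argsort(-st[1:,4])[:2]+1:
        c=cv2.findContours((l==i).astype(np.uint8),0,1)[0][0]
        P=onz(C,c.reshape(-1,2),62)[:,:2].astype(np.float32)
        r=cv2.minAreaRect(P);print(n,st[i],r,'\n',cv2.boxPoints(r).round())
a=cv2.imread('pics/top0.png')[130:250,205:345];b=cv2.imread('pics/scene0.png')[165:315,180:375]
a=cv2.resize(a,(400,343),interpolation=2);b=cv2.resize(b,(400,308),interpolation=2)
cv2.imwrite('pics/c.png',np.hstack([cv2.resize(a,(400,343)),cv2.resize(b,(400,343))]))
```

```text
top [226 158  30  50 554] ((613.163818359375, 139.8180694580078), (74.50779724121094, 142.84518432617188), 76.42278289794922) 
 [[535. 120.]
 [674.  87.]
 [691. 159.]
 [552. 193.]]
top [323 179  13  32 225] ((576.78955078125, -104.0377426147461), (24.264877319335938, 92.40277862548828), 78.84039306640625) 
 [[ 529. -107.]
 [ 620. -125.]
 [ 624. -101.]
 [ 534.  -83.]]
scene [ 235  190  105   96 5221] ((565.8025512695312, 95.23986053466797), (179.568603515625, 216.5552978515625), 76.23345184326172) 
 [[439.  34.]
 [650. -18.]
 [692. 157.]
 [482. 208.]]
scene [215 189  21  25 123] ((522.53125, -81.54812622070312), (11.093265533447266, 83.1427993774414), 76.27743530273438) 
 [[481. -77.]
 [562. -97.]
 [564. -86.]
 [483. -66.]]
```

Run:
```python
from h import *
s=state();print(q2R(s['orientation']).round(3))
```

```text
[[ 0.972 -0.     0.235]
 [-0.235 -0.002  0.972]
 [ 0.    -1.    -0.002]]
```

View pics/c.png

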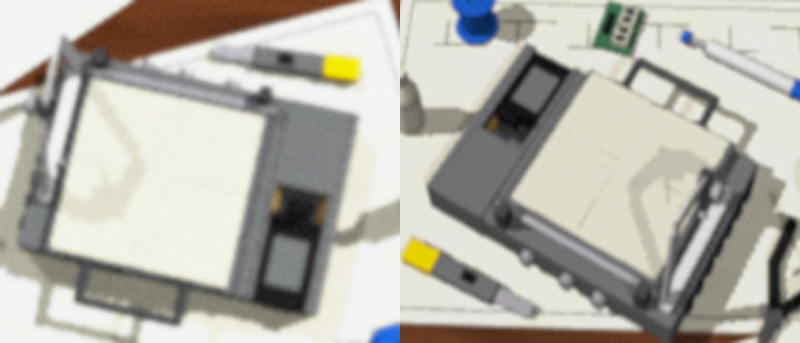

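The crops show the panel, the handle at the front, and the bay on the right. In the bay the pack's grey label is at (290,265) and the black thumb slide just behind it at (297,210). I'll move the arm over for a wrist view.

Emit:
{"op": "servo_tool", "data": {"motion": [[0.05, -0.1, 0.09, 0, 0, 0, 1], [0.34, -0.596, 0.09, 0, 0, 0, 1], [0.34, -0.596, 0.09, 0, 0, 0, 1], [0.34, -0.596, 0.09, 0, 0, 0, 0], [0.34, -0.596, 0.09, 0, 0, 0, 0], [0.34, -0.596, 0.09, 0, 0, 0, 0], [0.34, -0.596, 0.09, 0, 0, 0, 0], [0.34, -0.596, 0.09, 0, 0, 0, 0], [0.34, -0.596, 0.09, 0, 0, 0, 0], [0.34, -0.596, 0.09, 0, 0, 0, 0]]}}

```text
clock: 1.1
ee_pos: [399.5, 230.4, 476.0]
orientation: [-0.702, 0.703, -0.084, 0.083]
wrist_force: [0.8, 1.0, -0.3]
grip_width: -0.001
```

Emit:
{"op": "servo_tool", "data": {"motion": [[0.1, -0.2, 0, 0, 0, 0, 0], [0.1, -0.2, 0, 0, 0, 0, 0], [0.1, -0.2, 0, 0, 0, 0, 0], [0.1, -0.2, 0, 0, 0, 0, 0], [0.1, -0.2, 0, 0, 0, 0, 0], [0.1, -0.2, 0, 0, 0, 0, 0], [0.1, -0.2, 0, 0, 0, 0, 0]]}}

```text
clock: 1.8
ee_pos: [499.4, 30.4, 475.6]
orientation: [-0.702, 0.703, -0.084, 0.083]
wrist_force: [0.3, -0.0, 0.1]
grip_width: 0.001
```

Run:
```python
from h import *
s=state();np.save('pics/w1.npy',np.array([*s['ee_pos'],*s['orientation']]));print(s['joint_pos'].round(3))
im=snap('wrist','w1.png')
cv2.imwrite('pics/w1b.png',cv2.resize(im[:,:,::-1],(800,600),interpolation=2))
```

```text
[-0.535  0.117  0.433  1.863 -0.052  1.175  1.249]
```

View pics/w1b.png

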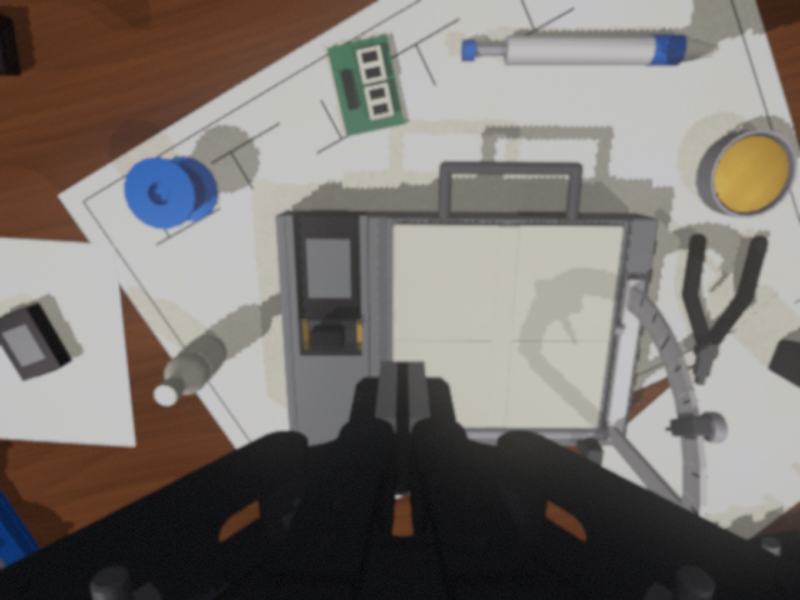

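The wrist view (800x600) shows everything needed:
- Handle bar: (442..580,168).
- Bay: x 300..365, with the thumb at about (330,334).
- Pointer rider: on the arc at (690,426), with its blade towards (670,428).

I'll zoom on the thumb and the pointer.

Run:
```python
from h import *
im=cv2.imread('pics/w1.png')
a=cv2.resize(im[205:260,195:270],(400,293),interpolation=2)
a2=cv2.resize(im[105:160,295:415],(400,183),interpolation=2)
b=cv2.resize(im[180:360,400:520],(387,580),interpolation=2)
o=np.zeros((580,800,3),np.uint8);o[:293,:400]=cv2.convertScaleAbs(a,alpha=2.);o[300:483,:400]=a2;o[:,410:797]=b
cv2.imwrite('pics/w1c.png',o)
s=np.load('pics/w1.npy');C=cam('wrist',{'ee_pos':s[:3],'orientation':s[3:]})
f=lambda u,v,z:onz(C,[(u/800*560,v/600*420)],z)[0].round(1)
for n,u,v,z in[('hL',580,169,55),('hR',442,167,55),('deckfrontR',284,214,46),('deckfrontL',657,220,46),('thumbtop',330,334,66),('panelFL',628,226,62),('panelFR',391,222,62),('panelBR',397,428,62),('panelBL',612,428,62)]:print(n,f(u,v,z))
```

```text
hL [470.8 175.9  55. ]
hR [444.8  73.6  55. ]
deckfrontR [451.1 -56.6  46. ]
deckfrontL [525.8 234.   46. ]
thumbtop [551.6 -44.   66. ]
panelFL [521.4 204.   62. ]
panelFR [475.5  26.1  62. ]
panelBR [650.7 -12.   62. ]
panelBL [695.1 171.   62. ]
```

View pics/w1c.png

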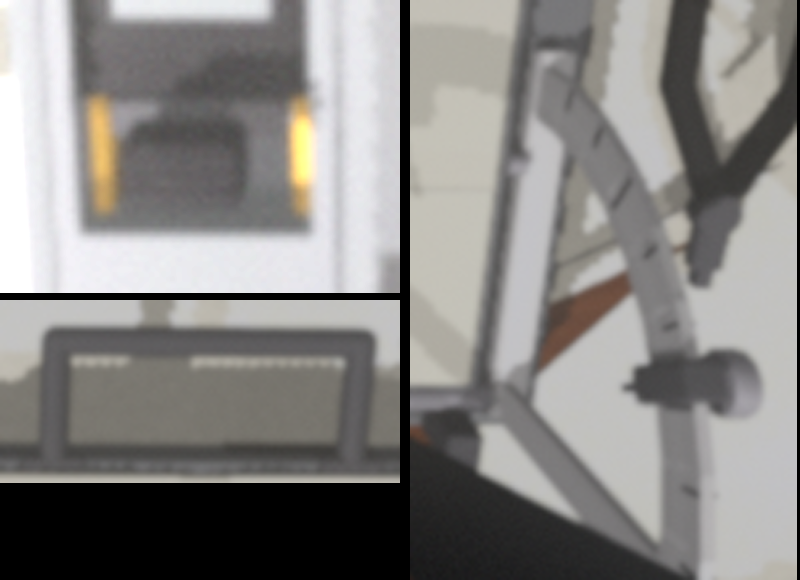

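```bash
cat >> h.py <<'E'
yaw=np.radians(-14.0);ex=np.array([np.cos(yaw),np.sin(yaw),0]);ey=np.array([-ex[1],ex[0],0])
O=np.array([457.5,124.8,0])+123*ex
def tf(P): d=np.array(P)-O; return np.array([d@ex,d@ey,d[2]]).round(1)
def wf(x,y,z): return (O+x*ex+y*ey+[0,0,z]).round(1)
def ony(C,uv,yt):
    c,r=ray(C,[uv]);r=r[0]; return tf(c+r*((yt-(c-O)@ey)/(r@ey)))
E
python3 - <<'E'
from h import *
s=np.load('pics/w1.npy');C=cam('wrist',{'ee_pos':s[:3],'orientation':s[3:]})
print('tfar',tf(onz(C,[(229.7,243.4)],66)[0]),'bayend',tf(onz(C,[(229.7,248.5)],46)[0]))
print('label',tf(onz(C,[(230,188)],40)[0]))
p=ony(C,(467.6,300),109);print('tip',p,'r',np.hypot(105-p[0],p[2]-55),'ang',np.arctan2(p[2]-55,105-p[0]))
print('stud',ony(C,(433.2,230.5),97), tf(onz(C,[(433.2,230.5)],55)[0]))
for n in('top','scene'):
    C2=cam(n);print(n,'thumb',proj(C2,[wf(22,-144,66)]),'handle',proj(C2,[wf(-123,0,55)]),'tip',proj(C2,[wf(*p)]))
print('thumb face world guess',wf(20,-144,57),wf(36,-144,50))
E
```

```text
tfar [  21.2 -142.9   66. ] bayend [  36.  -146.3   46. ]
label [ -39.5 -144.2   40. ]
tip [ 55.1 109.  131.9] r 91.67126049095212 ang 0.9951985332204555
stud [ 5.3 97.  60.2] [ 7.2 99.4 55. ]
top thumb [[310.50578846 199.55749223]] handle [[249.27344529 238.49383593]] tip [[223.2810143  163.18111604]]
scene thumb [[231.69051816 216.26943461]] handle [[315.31952901 200.30120164]] tip [[324.34326038 260.28084319]]
thumb face world guess [561.4 -49.5  57. ] [576.9 -53.4  50. ]
```

The terminal frame fits: yaw is about -14°, the thumb face is at x_t≈21, and the pointer is at about 1.0 rad. Next I'll lower the shut fingers behind the thumb.

Emit:
{"op": "servo_tool", "data": {"motion": [[0.083, -0.085, -0.1, 0, 0, 0, 0], [0.083, -0.085, -0.1, 0, 0, 0, 0], [0.083, -0.085, -0.1, 0, 0, 0, 0], [0.083, -0.085, -0.14, 0, 0, 0, 0], [0.083, -0.085, -0.17, 0, 0, 0, 0], [0.083, -0.085, -0.2, 0, 0, 0, 0], [0.083, -0.085, -0.225, 0, 0, 0, 0], [0.083, -0.085, -0.24, 0, 0, 0, 0], [0.083, -0.085, -0.248, 0, 0, 0, 0], [0.083, -0.085, -0.248, 0, 0, 0, 0]]}}

```text
clock: 2.85
ee_pos: [582.1, -52.7, 227.1]
orientation: [-0.702, 0.703, -0.083, 0.082]
wrist_force: [0.3, -0.8, -0.2]
grip_width: -0.004
```

Run:
```python
from h import *
s=state();print(s['joint_pos'].round(3),s['wrist_force'].round(1),s['ee_pos'])
R_=q2R(s['orientation']);print('tip t',tf(s['ee_pos']+173*R_[:,1]))
```

```text
[-0.276  0.559  0.395  1.923 -0.313  0.722  1.639] [ 0.3 -0.8 -0.2] [582.10513961 -52.71481325 227.09760841]
tip t [  40.4 -142.3   54.1]
```

Emit:
{"op": "servo_tool", "data": {"motion": [[-0.005, 0.001, -0.001, 0, 0, 0, 0], [-0.01, 0.002, -0.001, 0, 0, 0, 0], [-0.014, 0.003, -0.001, 0, 0, 0, 0], [-0.018, 0.004, -0.001, 0, 0, 0, 0], [-0.022, 0.005, -0.001, 0, 0, 0, 0], [-0.026, 0.006, -0.001, 0, 0, 0, 0], [-0.03, 0.007, -0.001, 0, 0, 0, 0], [-0.033, 0.008, -0.001, 0, 0, 0, 0], [-0.033, 0.008, -0.001, 0, 0, 0, 0]]}}

```text
clock: 3.75
ee_pos: [550.3, -44.9, 227.3]
orientation: [-0.702, 0.703, -0.081, 0.084]
wrist_force: [5.3, -0.6, -2.2]
grip_width: 0.002
```

Emit:
{"op": "servo_tool", "data": {"motion": [[-0.003, 0.001, 0, 0, 0, 0, 0], [-0.005, 0.001, 0, 0, 0, 0, 0], [-0.007, 0.002, 0, 0, 0, 0, 0], [-0.008, 0.002, 0, 0, 0, 0, 0], [-0.008, 0.002, 0, 0, 0, 0, 0]]}}

```text
clock: 4.25
ee_pos: [545.2, -43.6, 228.5]
orientation: [-0.701, 0.703, -0.077, 0.088]
wrist_force: [12.4, -3.3, -9.1]
grip_width: -0.0
```

The force jumped to 12 N at the predicted end of travel, so the slide is on its stop. I'll back off with the slide and lift clear.

Emit:
{"op": "servo_tool", "data": {"motion": [[0.008, -0.002, 0, 0, 0, 0, 0], [0.018, -0.0045, 0, 0, 0, 0, 0], [0.028, -0.007, 0, 0, 0, 0, 0], [0.036, -0.009, 0, 0, 0, 0, 0], [0.04, -0.01, 0.0, 0, 0, 0, 0], [0.04, -0.01, 0.03, 0, 0, 0, 0], [0.04, -0.01, 0.08, 0, 0, 0, 0], [0.03, 0.0, 0.13, 0, 0, 0, 0], [-0.01, 0.05, 0.18, 0, 0, 0, 0], [-0.04, 0.08, 0.2, 0, 0, 0, 0]]}}

```text
clock: 5.25
ee_pos: [521.5, 18.0, 415.4]
orientation: [-0.701, 0.703, -0.078, 0.089]
wrist_force: [0.0, 1.9, -0.2]
grip_width: 0.002
```

Emit:
{"op": "servo_tool", "data": {"motion": [[-0.03, 0.02, 0.0, 0, 0, 0, 0], [-0.05, 0.04, 0.0, 0, 0, 0, 0.4], [-0.05, 0.04, 0, 0, 0, 0, 0.4], [-0.05, 0.04, 0, 0, 0, 0, 0.4]]}}

```text
clock: 5.65
ee_pos: [471.0, 58.1, 415.3]
orientation: [-0.701, 0.703, -0.078, 0.088]
wrist_force: [0.4, -0.9, 1.0]
grip_width: 0.402
```

Run:
```python
from h import *
s=state();np.save('pics/w2.npy',np.array([*s['ee_pos'],*s['orientation']]));print(s['joint_pos'].round(3),s['ee_pos'])
im=snap('wrist','w2.png')
cv2.imwrite('pics/w2b.png',cv2.resize(im[:,:,::-1],(800,600),interpolation=2))
```

```text
[-0.627  0.122  0.458  2.003 -0.055  1.015  1.191] [470.98806377  58.063852   415.30277574]
```

View pics/w2b.png

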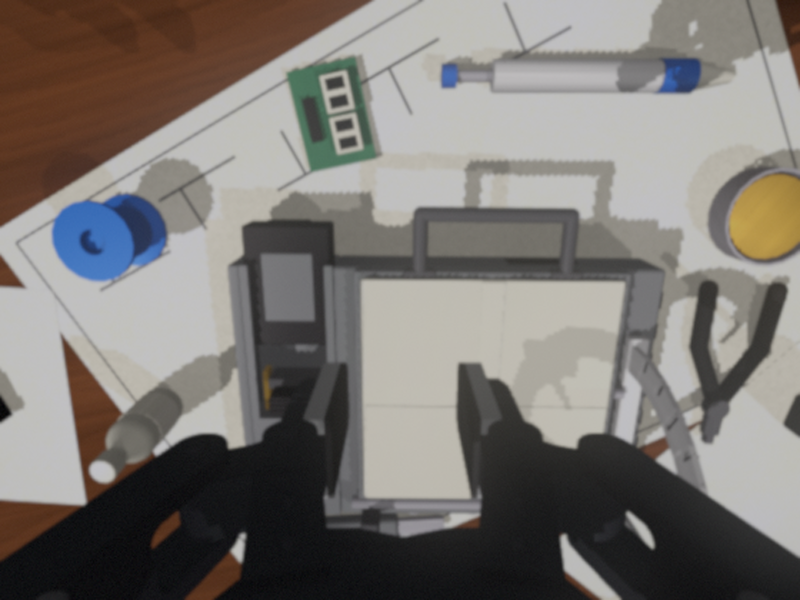

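The pack now sticks out of the bay mouth: its front edge is at about row 222 and the deck front at 265. The slide has sprung back to about (285,385). The handle bar is at (415..578,214). I'll measure these.

Run:
```python
from h import *
s=np.load('pics/w2.npy');C=cam('wrist',{'ee_pos':s[:3],'orientation':s[3:]})
f=lambda u,v,z:onz(C,[(u*.7,v*.7)],z)[0]
print('label',tf(f(287,287,40)),'front',tf(f(290,223,40)))
print('handle',[tf(f(u,214,58)) for u in(415,497,578)],f(497,214,58))
print('pump',[f(u,v,12).round() for u,v in((443,75),(735,72))],'board',f(335,110,10).round(),f(372,155,10).round())
R_=q2R(s[3:]);print(R_.round(3))
s1=np.load('pics/w1.npy');C=cam('wrist',{'ee_pos':s1[:3],'orientation':s1[3:]})
for a in np.arange(.85,1.15,.05): print(a.round(2),proj(C,[wf(105-98*np.cos(a),109,55+98*np.sin(a))]).round(1))
```

```text
label [ -67.1 -145.4   40. ] front [-113.4 -140.6   40. ]
handle [array([-122.7,  -54.3,   58. ]), array([-123.3,   -0.7,   58. ]), array([-123.8,   52.5,   58. ])] [457.09163849 124.23176038  58.        ]
pump [array([362., 112.,  12.]), array([406., 310.,  12.])] board [366.  33.  10.] [402.  51.  10.]
[[ 0.972  0.015  0.233]
 [-0.233 -0.004  0.972]
 [ 0.015 -1.    -0.001]]
0.85 [[468.3 285.4]]
0.9 [[469.2 290.4]]
0.95 [[470.1 295.2]]
1.0 [[470.9 300.2]]
1.05 [[471.5 305.3]]
1.1 [[472.1 310.3]]
```

The pack is 27 mm out at x_t≈-67, and the pointer reads about 1.00 rad (row 300). I'll turn the tool 90° so the jaws lie across the bar, while moving forward.

Emit:
{"op": "servo_tool", "data": {"motion": [[0, 0.04, 0, 0, 0, -9, 0.5], [0, 0.06, 0, 0, 0, -18, 0.5], [0, 0.09, 0, 0, 0, -27, 0.5], [-0.01, 0.09, 0, 0, 0, -36, 0.5], [-0.02, 0.09, 0, 0, 0, -45, 0.5], [-0.03, 0.09, 0, 0, 0, -54, 0.5], [-0.03, 0.09, 0, 0, 0, -63, 0.5], [-0.03, 0.09, 0, 0, 0, -72, 0.5], [-0.03, 0.09, 0, 0, 0, -81, 0.5], [-0.03, 0.09, 0, 0, 0, -90.5, 0.5]]}}

```text
clock: 6.7
ee_pos: [442.6, 146.4, 415.0]
orientation: [-0.451, 0.461, -0.537, 0.544]
wrist_force: [0.4, -0.3, 0.8]
grip_width: 0.501
```

```bash
cat > rel.py <<'E'
import sys
from h import *
def goal(tilt,gx,gz,gy=0):  # grasp point (terminal frame), tilt deg from down towards +x
    d=np.array(np.sin(np.radians(tilt))*ex-np.cos(np.radians(tilt))*np.array([0,0,1]))
    z=np.cross(-ey,d); Rg=np.c_[-ey,d,z]   # tool x=-ey,y=d
    return wf(gx,gy,gz)-155*d,Rg
def rel(*a):
    s=state();p,Rg=goal(*a);R0=q2R(s['orientation'])
    rv=R.from_matrix(Rg@R0.T).as_rotvec(degrees=True)
    print(a,'shift',((p-s['ee_pos'])/1000).round(4),'rot',rv.round(1))
E
python3 - <<'E'
from rel import *
s=state();print(s['joint_pos'].round(3),s['ee_pos'].round(),q2R(s['orientation']).round(3))
rel(0,-123,200);rel(40,-174,116);rel(40,-123,55)
E
```

```text
[-0.895  0.114  0.53   2.017 -0.051  1.036 -0.51 ] [443. 146. 415.] [[-0.168 -0.004  0.986]
 [-0.986 -0.017 -0.168]
 [ 0.017 -1.    -0.002]]
(0, -123, 200) shift [ 0.0149 -0.0216 -0.06  ] rot [ 0.9 -0.3 -4.3]
(40, -174, 116) shift [-0.1312  0.0148 -0.1803] rot [ -7.3 -39.4  -3.8]
(40, -123, 55) shift [-0.0817  0.0025 -0.2413] rot [ -7.3 -39.4  -3.8]
```

Emit:
{"op": "servo_tool", "data": {"motion": [[-0.04, 0.005, 0, -1.5, -8, -1, 0.5], [-0.08, 0.01, 0, -3, -16, -2, 0.5], [-0.12, 0.013, -0.03, -4.5, -24, -3, 0.5], [-0.131, 0.015, -0.07, -6, -32, -3.5, 0.5], [-0.131, 0.015, -0.11, -7.3, -39.4, -3.8, 0.5], [-0.131, 0.015, -0.15, -7.3, -39.4, -3.8, 0.5], [-0.131, 0.015, -0.18, -7.3, -39.4, -3.8, 0.5], [-0.131, 0.015, -0.18, -7.3, -39.4, -3.8, 0.5], [-0.131, 0.015, -0.18, -7.3, -39.4, -3.8, 0.5]]}}

```text
clock: 7.6
ee_pos: [321.9, 163.1, 270.3]
orientation: [-0.491, 0.37, -0.288, 0.734]
wrist_force: [-0.1, 0.3, -1.7]
grip_width: 0.501
```

Run:
```python
from rel import *
s=state();print(s['joint_pos'].round(3),s['ee_pos'].round(),q2R(s['orientation']).round(3))
rel(40,-174,116);rel(40,-123,55);rel(30,-123,55)
```

```text
[-0.218  0.241 -0.659  2.423  1.187  0.894 -1.987] [322. 163. 270.] [[-0.244  0.507  0.827]
 [-0.934 -0.352 -0.059]
 [ 0.261 -0.787  0.56 ]]
(40, -174, 116) shift [-0.0106 -0.0019 -0.0356] rot [13.5 -8.1  1.2]
(40, -123, 55) shift [ 0.0389 -0.0142 -0.0966] rot [13.5 -8.1  1.2]
(30, -123, 55) shift [ 0.0604 -0.0196 -0.0811] rot [16.   1.5 -0.1]
```

A 40° tilt hits the elbow limit, so I'll use about 15° and let the round bar turn in the pads.

Run:
```python
from rel import *
rel(15,-142,160);rel(15,-142,127)
```

```text
(15, -142, 160) shift [ 0.0783 -0.024   0.0394] rot [19.5 16.  -2.1]
(15, -142, 127) shift [ 0.0783 -0.024   0.0064] rot [19.5 16.  -2.1]
```

Emit:
{"op": "servo_tool", "data": {"motion": [[0.02, -0.006, 0.03, 5, 4, -0.5, 0.33], [0.04, -0.012, 0.04, 10, 8, -1, 0.33], [0.06, -0.018, 0.04, 15, 12, -1.5, 0.33], [0.078, -0.024, 0.04, 19.5, 16, -2, 0.33], [0.078, -0.024, 0.04, 19.5, 16, -2, 0.33], [0.078, -0.024, 0.02, 19.5, 16, -2, 0.33], [0.078, -0.024, 0.006, 19.5, 16, -2, 0.33], [0.078, -0.024, 0.006, 19.5, 16, -2, 0.33], [0.078, -0.024, 0.006, 19.5, 16, -2, 0.33]]}}

```text
clock: 8.5
ee_pos: [399.6, 139.3, 276.1]
orientation: [-0.489, 0.376, -0.479, 0.625]
wrist_force: [-0.6, 0.1, 0.4]
grip_width: 0.331
```

Run:
```python
from rel import *
s=state();print(s['joint_pos'].round(3),s['ee_pos'].round())
rel(15,-142,127);rel(15,-123,56)
np.save('pics/w3.npy',np.array([*s['ee_pos'],*s['orientation']]))
im=snap('wrist','w3.png')
cv2.imwrite('pics/w3b.png',cv2.resize(im[:,:,::-1],(800,600),interpolation=2))
C=cam('wrist',s)
print(proj(C,[wf(-123,-50,60),wf(-123,0,60),wf(-123,50,60)])/.7)
```

```text
[ 0.057  0.266 -0.618  2.268  0.664  0.563 -1.324] [400. 139. 276.]
(15, -142, 127) shift [ 0.0006 -0.0002  0.0006] rot [ 0.1 -0.  -0.1]
(15, -123, 56) shift [ 0.019  -0.0048 -0.0704] rot [ 0.1 -0.  -0.1]
[[407.34760097 436.08144293]
 [408.11665634 330.13753551]
 [408.98676188 208.5908958 ]]
```

View pics/w3b.png

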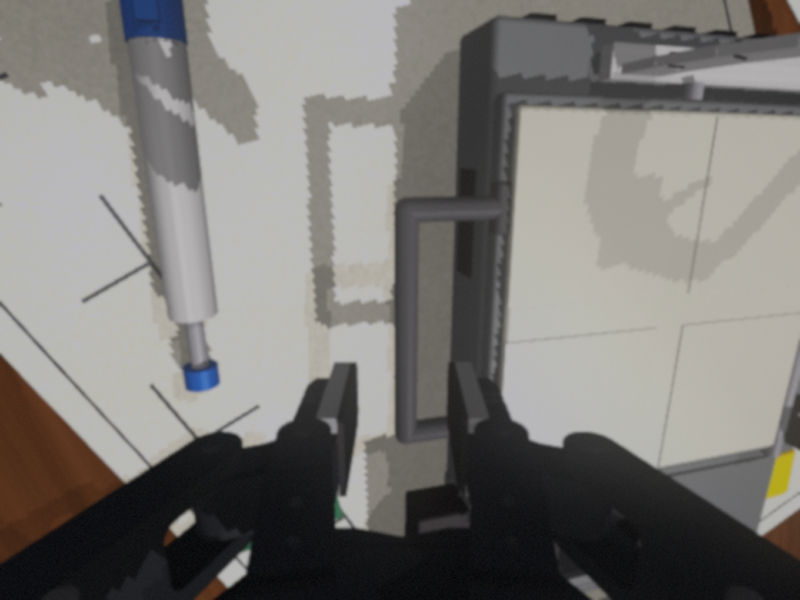

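The bar is at column 407, rows 205–440, as predicted and centred between the fingers. I'll descend and close.

Emit:
{"op": "servo_tool", "data": {"motion": [[0.006, -0.0015, -0.02, 0, 0, 0, 0.33], [0.011, -0.003, -0.04, 0, 0, 0, 0.33], [0.015, -0.004, -0.056, 0, 0, 0, 0.33], [0.019, -0.005, -0.068, 0, 0, 0, 0.33], [0.019, -0.005, -0.07, 0, 0, 0, 0.33], [0.019, -0.005, -0.07, 0, 0, 0, 0.1], [0.019, -0.005, -0.07, 0, 0, 0, 0], [0.019, -0.005, -0.07, 0, 0, 0, 0], [0.019, -0.005, -0.07, 0, 0, 0, 0]]}}

```text
clock: 9.45
ee_pos: [418.7, 134.8, 207.3]
orientation: [-0.49, 0.375, -0.479, 0.625]
wrist_force: [-3.7, 1.1, 4.8]
grip_width: 0.091
```

Run:
```python
from rel import *
s=state();print(s['joint_pos'].round(3),s['ee_pos'].round(1),s['wrist_force'],s['grip_width'])
R_=q2R(s['orientation']);print('grasp',tf(s['ee_pos']+155*R_[:,1]))
for a in(.15,.3,.45,.6,.75,.9,1.0):
    rel(15-20*a,105-228*np.cos(a),55+228*np.sin(a))
```

```text
[-0.065  0.413 -0.466  2.288  0.94   0.443 -1.574] [418.7 134.8 207.3] [-3.67137741  1.07471845  4.82722089] 0.09115570829843955
grasp [-122.7    0.5   57.7]
(12.0, np.float64(-120.43980576941763), np.float64(89.07189420398062)) shift [ 0.01   -0.0028  0.0334] rot [ 0.7  3.  -0.2]
(9.0, np.float64(-112.81671952063817), np.float64(122.37860711878541)) shift [ 0.0251 -0.0067  0.0682] rot [ 1.4  5.9 -0.2]
(6.0, np.float64(-100.30193933641033), np.float64(154.17214177736048)) shift [ 0.045  -0.0116  0.101 ] rot [ 2.2  8.8 -0.2]
(3.0, np.float64(-83.17652019940667), np.float64(183.73848393406806)) shift [ 0.0695 -0.0177  0.1312] rot [ 2.9 11.7 -0.2]
(0.0, np.float64(-61.825062103231176), np.float64(210.4136372853202)) shift [ 0.0982 -0.0248  0.1581] rot [ 3.6 14.7 -0.2]
(-3.0, np.float64(-36.72707276571148), np.float64(233.59853539506622)) shift [ 0.1303 -0.0329  0.1811] rot [ 4.3 17.6 -0.1]
(-5.0, np.float64(-18.18892573793586), np.float64(246.8553845362004)) shift [ 0.1536 -0.0387  0.194 ] rot [ 4.8 19.5 -0.1]
```

Emit:
{"op": "servo_tool", "data": {"motion": [[0.004, -0.001, 0.016, 0.3, 1.5, -0.1, 0], [0.01, -0.003, 0.033, 0.7, 3, -0.2, 0], [0.017, -0.005, 0.051, 1, 4.5, -0.2, 0], [0.025, -0.007, 0.068, 1.4, 5.9, -0.2, 0], [0.035, -0.009, 0.085, 1.8, 7.4, -0.2, 0], [0.045, -0.0116, 0.101, 2.2, 8.8, -0.2, 0], [0.057, -0.0145, 0.116, 2.5, 10.2, -0.2, 0], [0.0695, -0.0177, 0.131, 2.9, 11.7, -0.2, 0], [0.084, -0.021, 0.145, 3.2, 13.2, -0.2, 0], [0.098, -0.025, 0.158, 3.6, 14.7, -0.2, 0]]}}

```text
clock: 10.45
ee_pos: [515.1, 110.9, 365.5]
orientation: [0.434, -0.437, 0.559, -0.555]
wrist_force: [-2.0, 4.0, -3.3]
grip_width: 0.089
```

Run:
```python
from rel import *
s=state();print(s['joint_pos'].round(3),s['wrist_force'],s['grip_width'])
R_=q2R(s['orientation']);g=tf(s['ee_pos']+155*R_[:,1]);print('grasp',g,np.hypot(105-g[0],g[2]-55),np.arctan2(g[2]-55,105-g[0]))
for a in(.8,.85,.9,.95,1.0):
    rel(15-20*a,105-228*np.cos(a),55+228*np.sin(a))
```

```text
[ 0.332  0.371 -0.777  1.893  0.301  1.006 -0.82 ] [-2.04861928  3.99541436 -3.34571704] 0.08912842419334738
grasp [-64.9   0.4 210.5] 230.31773705036267 0.7411737904443261
(-1.0, np.float64(-53.84912973115371), np.float64(218.5571887250912)) shift [ 0.0121 -0.0035  0.0081] rot [ 0.2  0.6 -0. ]
(-2.0, np.float64(-45.47615726177594), np.float64(226.29193237198675)) shift [ 0.0228 -0.0062  0.0157] rot [ 0.4  1.5 -0. ]
(-3.0, np.float64(-36.72707276571148), np.float64(233.59853539506622)) shift [ 0.0339 -0.009   0.0229] rot [ 0.7  2.5 -0. ]
(-4.0, np.float64(-27.62374439776545), np.float64(240.45873509197722)) shift [ 0.0453 -0.0119  0.0296] rot [ 0.9  3.5 -0. ]
(-5.0, np.float64(-18.18892573793586), np.float64(246.8553845362004)) shift [ 0.0572 -0.0148  0.0358] rot [ 1.1  4.4 -0. ]
```

Emit:
{"op": "servo_tool", "data": {"motion": [[0.012, -0.003, 0.008, 0.2, 0.6, 0, 0], [0.023, -0.006, 0.016, 0.4, 1.5, 0, 0], [0.034, -0.009, 0.023, 0.6, 2.5, 0, 0], [0.045, -0.012, 0.03, 0.9, 3.5, 0, 0], [0.057, -0.015, 0.036, 1.1, 4.4, 0, 0], [0.057, -0.015, 0.036, 1.1, 4.4, 0, 0], [0.057, -0.015, 0.036, 1.1, 4.4, 0, 0], [0.057, -0.015, 0.036, 1.1, 4.4, 0, 0]]}}

```text
clock: 11.25
ee_pos: [569.8, 97.7, 403.1]
orientation: [0.415, -0.456, 0.582, -0.531]
wrist_force: [-9.7, 1.8, 12.2]
grip_width: 0.093
```

Run:
```python
from rel import *
s=state();print(s['joint_pos'].round(3),s['wrist_force'],s['grip_width'],s['clock'])
R_=q2R(s['orientation']);g=tf(s['ee_pos']+155*R_[:,1]);print('grasp',g,np.hypot(105-g[0],g[2]-55),np.arctan2(g[2]-55,105-g[0]))
np.save('pics/w4.npy',np.array([*s['ee_pos'],*s['orientation']]))
w=snap('wrist','w4.png');sc=snap('scene','s4.png');t=snap('top','t4.png')
C=cam('scene');print('pred tip scene',proj(C,[wf(105-98*np.cos(1),109,55+98*np.sin(1))]))
o=np.zeros((600,800,3),np.uint8)
o[:300,:400]=cv2.resize(w,(400,300),interpolation=3)
o[:300,400:]=cv2.resize(t[115:250,195:375],(400,300),interpolation=2)
o[300:,:400]=cv2.resize(sc[165:315,180:380],(400,300),interpolation=2)
o[300:,400:]=cv2.resize(sc[220:300,280:387],(400,300),interpolation=2)
cv2.imwrite('pics/m4.png',o[:,:,::-1])
```

```text
[ 0.342  0.437 -0.771  1.714  0.264  1.197 -0.743] [-9.73046711  1.81619411 12.24724735] 0.09257623006356945 11.25
grasp [-21.9   0.5 248.7] 231.56705292420162 0.9908184641511585
pred tip scene [[325.20750146 257.76176349]]
```

View pics/m4.png

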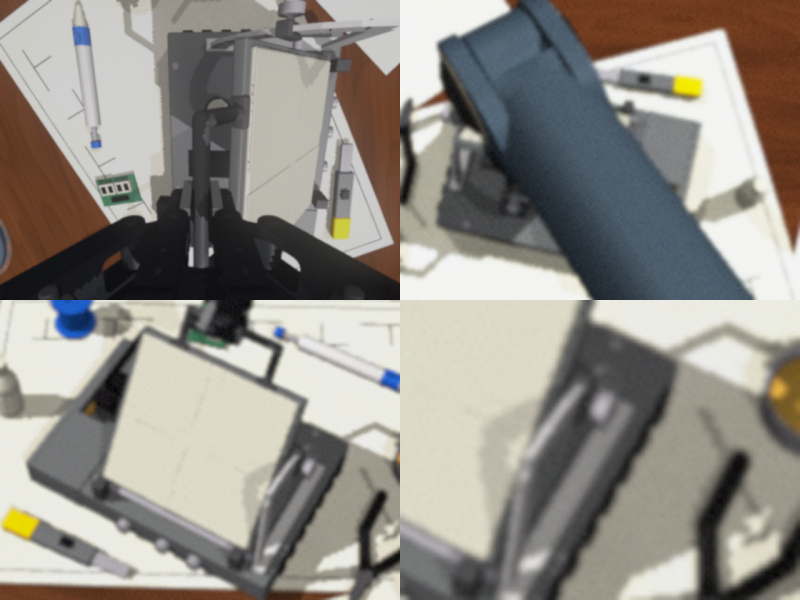

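The panel is up and held by the handle. In the wrist view (top left) the rider is at about (292,10). I'll relax the radial strain with a hold at the measured pose, then zoom on the stud and pointer.

Emit:
{"op": "servo_tool", "data": {"motion": [[0, 0, 0, 0, 0, 0, 0], [0, 0, 0, 0, 0, 0, 0], [0, 0, 0, 0, 0, 0, 0]]}}

```text
clock: 11.7
ee_pos: [569.5, 97.7, 402.8]
orientation: [0.414, -0.457, 0.582, -0.53]
wrist_force: [-0.6, 1.7, -1.4]
grip_width: 0.091
```

Run:
```python
from rel import *
s=state();print(s['wrist_force'],s['grip_width'],s['clock'],abs(s['joint_vel']).max())
R_=q2R(s['orientation']);g=tf(s['ee_pos']+155*R_[:,1]);print('grasp',g,np.hypot(105-g[0],g[2]-55),np.arctan2(g[2]-55,105-g[0]))
w=snap('wrist','w5.png');C=cam('wrist',s)
for a in(.9,.95,1,1.05,1.1):
  c,k=np.cos(a),np.sin(a);print(a,'tip',proj(C,[wf(105-98*c,109,55+98*k)]).round(1),'stud y100',proj(C,[wf(105-98*c,100,55+98*k)]).round(1))
cv2.imwrite('pics/m5.png',cv2.resize(w[0:75,360:460],(800,600),interpolation=2)[:,:,::-1])
```

```text
[-0.63733164  1.69905559 -1.44857153] 0.09053120812183775 11.7 0.003269183775745466
grasp [-22.5   0.5 248.5] 231.72936801363784 0.9881796675768579
0.9 tip [[407.6  44.3]] stud y100 [[406.1  59.8]]
0.95 tip [[415.3  43.3]] stud y100 [[413.8  59.1]]
1 tip [[423.5  42.5]] stud y100 [[421.8  58.5]]
1.05 tip [[432.   41.7]] stud y100 [[430.2  57.9]]
1.1 tip [[440.8  40.9]] stud y100 [[438.9  57.4]]
```

View pics/m5.png

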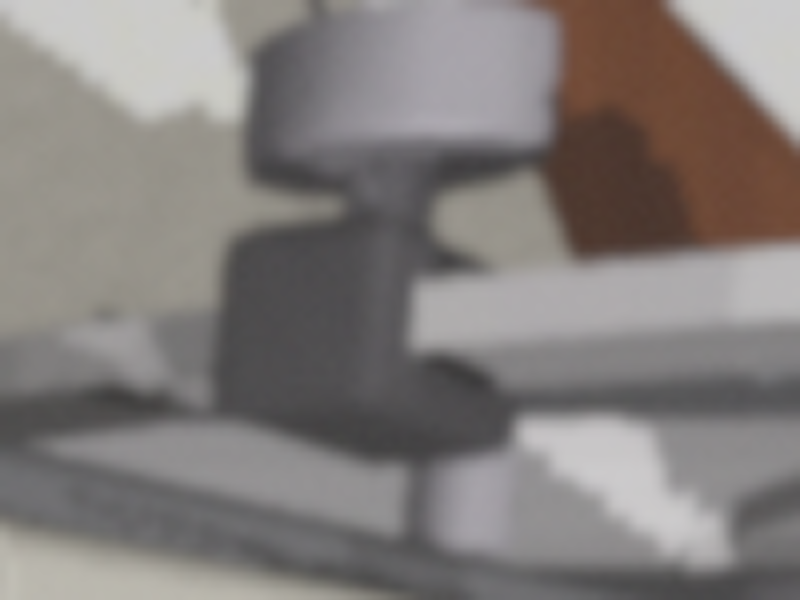

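The stud is at crop (467,500), the rider body at (330,340) and the screw knob at about (405,95). The blade tip is hidden behind the rider. I'll triangulate the knob from this view and the first one as an independent reading of the pointer angle.

Run:
```python
from rel import *
s=state();C5=cam('wrist',s)
q=np.load('pics/w1.npy');C1=cam('wrist',{'ee_pos':q[:3],'orientation':q[3:]})
f5=lambda u,v:(360+u/8,v/8.); f1=lambda u,v:(400+(u-410)/3.225,180+v/3.225)
for n,a,b in(('knob',(405,95),(735,383)),('stem',(388,195),(708,383)),('body',(320,330),(670,384))):
    x,e=tri(C1,f1(*b),C5,f5(*a));p=tf(x);print(n,p,np.round(e,1),'r',np.hypot(105-p[0],p[2]-55).round(1),'ang',np.arctan2(p[2]-55,105-p[0]).round(3))
for r in(115,125,135):
  print(r,[(a,proj(C1,[wf(105-r*np.cos(a),118,55+r*np.sin(a))])[0].round(1).tolist(),proj(C5,[wf(105-r*np.cos(a),140,55+r*np.sin(a))])[0].round(1).tolist()) for a in(.9,.95,1.,1.05,1.1)])
print('obs w1 body',f1(670,384),'w5 knob',f5(405,95))
```

```text
knob [ 36.5 119.8 163.8] [0.3 0.3] r 128.6 ang 1.009
stem [ 37.  113.8 161.8] [0.5 0.5] r 126.6 ang 1.004
body [ 35.2 104.  162.1] [2.9 2.9] r 127.8 ang 0.993
115 [(0.9, [487.7, 286.1], [399.7, -19.3]), (0.95, [488.8, 292.2], [409.6, -21.6]), (1.0, [490.0, 298.3], [420.2, -23.9]), (1.05, [490.8, 304.5], [431.3, -26.1]), (1.1, [491.5, 310.8], [442.8, -28.2])]
125 [(0.9, [493.5, 284.3], [391.3, -24.0]), (0.95, [494.9, 291.0], [402.3, -26.8]), (1.0, [496.1, 297.8], [414.2, -29.4]), (1.05, [497.1, 304.8], [426.5, -32.0]), (1.1, [497.9, 311.8], [439.7, -34.6])]
135 [(0.9, [499.7, 282.3], [382.4, -29.1]), (0.95, [501.3, 289.8], [394.6, -32.4]), (1.0, [502.7, 297.4], [407.6, -35.5]), (1.05, [503.8, 305.1], [421.5, -38.5]), (1.1, [504.8, 313.0], [436.3, -41.6])]
obs w1 body (480.62015503875966, 299.06976744186045) w5 knob (410.625, 11.875)
```

The pointer reads about 1.00 rad from both the blade and the knob. The panel reads about 0.985 from both the grip and the stud. I'll nudge it up 0.015 rad and hold.

Emit:
{"op": "servo_tool", "data": {"motion": [[0.001, 0, 0.001, 0, 0, 0, 0], [0.003, -0.001, 0.002, 0, 0, 0, 0], [0.003, -0.001, 0.002, 0, 0, 0, 0], [0.003, -0.001, 0.002, 0, 0, 0, 0], [0.003, -0.001, 0.002, 0, 0, 0, 0], [0.003, -0.001, 0.002, 0, 0, 0, 0], [0.003, -0.001, 0.002, 0, 0, 0, 0]]}}

```text
clock: 12.45
ee_pos: [572.4, 96.9, 404.9]
orientation: [0.414, -0.457, 0.582, -0.53]
wrist_force: [-1.0, 3.1, -0.9]
grip_width: 0.087
```

Run:
```python
from rel import *
s=state();print(s['wrist_force'],s['grip_width'],s['clock'],abs(s['joint_vel']).max())
R_=q2R(s['orientation']);g=tf(s['ee_pos']+155*R_[:,1]);print('grasp',g,np.hypot(105-g[0],g[2]-55),np.arctan2(g[2]-55,105-g[0]))
w=snap('wrist','w6.png');sc=snap('scene','s6.png');C=cam('wrist',s);S=cam('scene')
# edge of panel hinge-handle direction & battery/thumb check in scene
print('scene pred: pack front top',proj(S,[wf(-112,-144,40),wf(-85,-144,40),wf(21,-144,66),wf(-7,-144,66)]).round(1).tolist())
print('stud pred',[(a,proj(C,[wf(105-98*np.cos(a),100,55+98*np.sin(a))])[0].round(1).tolist()) for a in(.95,1.,1.05)])
o=np.hstack([cv2.resize(w[0:75,360:460],(400,300),interpolation=2),cv2.resize(sc[170:260,190:310],(400,300),interpolation=2)])
cv2.imwrite('pics/m6.png',o[:,:,::-1])
```

```text
[-1.01934673  3.11701489 -0.90000241] 0.08748538126818262 12.45 0.0023599421474285267
grasp [-19.4   0.4 250.6] 231.8075063495572 1.0043317995775434
scene pred: pack front top [[261.8, 183.8], [256.2, 191.3], [231.9, 215.9], [238.4, 207.4]]
stud pred [(0.95, [407.8, 59.6]), (1.0, [415.7, 59.0]), (1.05, [423.9, 58.4])]
```

View pics/m6.png

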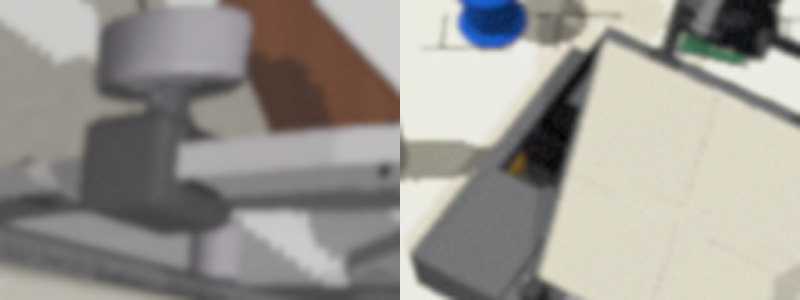

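The stud is at native column 414.5, which reads about 0.99 rad, against a pointer of about 1.00. The hold is steady, so I'm handing in.

```bash
python3 -c "
from h import *
print(bot.close_job());s=state();print(s['clock'],s['ee_pos'],s['grip_width'])"
```

```text
the job is handed in; nothing more can be done
None
the job is handed in; nothing more can be done
```

The job is handed in at about 12.5 s on the robot's clock, with the gripper still holding the antenna by its handle at the pointer. I got no verdict back.

- **Battery:** I pushed the slide to its end stop, where the force rose to about 12 N. It then sprang back, and in the wrist picture taken straight after, the pack lay about 27 mm out of its home (x = -67 mm), flat in the bay's mouth.
- **Antenna:** I gripped the bar and swung the panel up. The pointer reads about 1.00 rad from its blade and 1.004–1.009 from its thumb screw. The panel reads 1.004 rad from the gripper position and about 0.99 from the stud, so it is within about 0.02 rad against the 0.07 allowed. The arm was at rest with the wrist force at about 3 N.
- **Bystanders:** I touched nothing that I know of, and saw nothing shifted in the pictures. I did not measure their positions again.

**Checks that failed or disagreed:**
- My first 40° tilted approach to the handle hit the elbow limit in free space, so I used 15° instead.
- The grasp point came out 3.8 mm farther from the hinge than the bar should be.
- The blade tip came out at 92 mm radius in the first view, against 98 mm stated, and was hidden behind the rider in the last views.
- The pack and the slide were mostly hidden in the last pictures, so their state rests on the wrist picture taken after the push.

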